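Hang the parts bin on the slotted upright and lock it

TASK

Pick up the small green parts bin by its middle rib, hook it into the two slots of the grey upright, and press it down until the orange catch has snapped out over the top of its back plate and locks it; then let go. Work gently and feel for the slots instead of forcing the bin, keep it level so that nothing spills, and leave everything else where it is.

Things in the scene. Friction and masses are not known exactly. Their poses are not given: they have to be found in the camera images.
- bin: Loose green parts bin, 0.25 to 0.4 kg, contents fixed in it. Origin: bottom edge of the rear face of its steel back plate, in the middle; x points rearward to the hooks, z up. Tub x -105 to -5 mm, 84 wide, 42 tall; plate x -5 to 0, top edge at z 92. Middle rib y -6 to 6, x -102 to -12, top at z 110
- bin_hook (a point): Point on the bin's rear face (x 0, y 0) level with the underside of its hook necks (bin z 75 mm); axes as the bin's. Two steel hooks, 12 mm wide, at y +28 and -28, stand 13 mm out of this face: neck z 75 to 85; beyond a 6 mm gap a lip (x 6 to 13) hangs from it down to z 65
- bin_grip (a point): Point on the top of the bin's 12 mm thick rib, 55 mm in front of the rear face, above the centre of mass: grip here, across y
- bin_press (a point): Point on the top of the bin's rib, 24 mm in front of the rear face: press down here
- upright: Fixed grey slotted upright, 150 wide, 166 mm tall. x points into it: the bin comes from its -x side, bin x along its x. Origin: at the foot, middle, on its front face plane. It frames a steel strip 4.5 mm thick (x 0 to 4.5) with two slots at y +28 and -28, 17 wide, 24 tall. The strip is clamped by hand up to 8 mm above or below nominal: NOT in any reading; feel or see it. It stays put
- upright_seat (a point): Point on the upright's face plane, middle, at the nominal height of the slots' lower edges (upright z 95 mm); axes as the upright's. Strip, saddle and catch are smooth (friction about 0.2). Hooks enter with bin_hook 10 to 14 mm above the true lower edges; fully lowered, the necks rest on them, a hard stop. True edges lie up to 8 mm above or below this point
- saddle_point (a point): Nominal middle of the top of a black sprung saddle behind the slots (12 mm behind the face; shifts with the strip, this reading does not). It meets the hook lips 6 mm above fully lowered and yields to 4.8 N, about 8 N at the bottom, bin's weight included. Let go there, the hooked bin hangs by itself, leaning out up to 4 degrees
- catch (a joint): Orange spring catch on the strip midway between the slots, 22 wide, 11.5 tall, lower edge 18.5 mm above the slots' lower edges. 0 = fully out (8 mm proud), 0.008 = pushed in flush (1.4 to 3.4 N). The bin's back plate pushes it in and covers it as it is hooked on; once the bin is within 1.5 mm of fully lowered it springs out over the plate's top edge and locks it
- cover_a: loose aluminium cover, 30 x 18 x 12 mm, lying on the plate; origin under its centre. Bystander
- cover_b: another such cover. Bystander
- cover_c: another such cover. Bystander
- spanner: steel spanner lying on the plate. Bystander
- cleaner: blue bottle, 50 mm across, 110 mm tall, origin under its centre. Bystander
- scanner: black and grey hand scanner lying on the plate, about 155 x 50 x 35 mm. Bystander

How it is judged:
By the outcome, as a careful person would: the job done as asked, in the order asked, and still so for the second after the job is handed in, with the robot touching nothing.
It also fails if it takes over 64 s, if anything falls off the work surface, if the arm or the gripper's body presses on something with over 40 N, if the wrist force passes 120 N, or if a joint passes its speed limit or range.

ROBOT

A 6-joint arm with a two-finger parallel gripper is mounted at the origin on the work surface. World frame = base frame: x ahead of the robot, y to its left, z up, the work surface at z = 0. Lengths are in m, angles in rad, forces in N, time in s.
With the tool pointing down it reaches from about 0.25 to 0.725 m from the base axis. Payload 4 kg.
Tool frame: the origin (TCP) lies at the very end of the fingers, on their centre line; the grasp point (between the pads) lies 19 mm behind it; z points along the fingers, y is the line along which they close (so a half turn about z gives the same grasp; the last joint's range is limited). The gripper opens to 85 mm and grips with 20 to 120 N. Pads are 22 mm wide; open, the fingers measure 114 mm over their backs; the gripper's body (76 mm by 85 mm) begins 54 mm behind the grasp point. The pads swing forward as they close: fully open they stand 13 mm farther back than shut.
Start: joints at [1.143, 0.241, 0.005, 1.335, 0, 1.571], TCP at [0.207, 0.455, 0.231] pointing down, gripper open.
Joint ranges: [-2.72, 2.72], [-1.05, 1.87], [-1.09, 1.28], [-1.99, 2.15], [-1.42, 1.44], [-3.14, 3.14]. Speed limits (rad/s): [2.79, 2.79, 3.14, 3.14, 3.14, 3.14].

INTERFACE

Orientations are given as [roll, pitch, yaw] about the fixed x, y, z axes, in that order (R = Rz(yaw) Ry(pitch) Rx(roll)).
In Python, from workcell import manip, optics, workorder, probe_bus gives the robot as it stands (manip), with the cameras (optics), the job (workorder) and the readings (probe_bus).
- The arm moves only by the shell command python3 jog.py 'ROWS' [FORCE]. ROWS is a JSON list of rows, 1 to 8 of them, each an object with the fields tx, ty, tz (the shift in fractions of the full range, 1 being 80 cm), spin (a turn about the tool's z in parts of the range, where 1.0 means 4 rad), jaw (the finger opening in m); a field left out counts as zero (the opening has to be given); each row is the pose to reach, as a shift and turn from the pose commanded when the command began, along the tool's axes at that moment; what a row does not reach only later rows make up. A row lasts 1/8 s, in which the tool goes at most 0.0625 m and 0.188 rad, less where a joint would pass 70% of its speed; a pose out of reach is approached as far as the arm can. The fingers move at their own pace and stop on an object; FORCE is the grip in N (left out, the last holds). Time passes only in rows, so rows that do not move let the fingers close. It prints the time, the measured TCP pose, the force, the opening and the grip force at its end. A shift or turn number past 1, either way, is cut back to 1. Input that does not fit is refused with a message, and nothing moves.
- probe_bus.state(): the state, without advancing time (a new reading comes with each control period).
- optics.get_image(name): name is "scene" or "top" or "wrist"; returns a dict with "frame" (420x560x3 uint8, blue, green, red), "fovy" (degrees; the focal length in pixels is half the picture's height over the tangent of half this angle, whatever the lens; pixels are square), "cx", "cy" (the principal point, pixels), "T" (4x4, takes a point from camera to world coordinates). Camera axes: x right, y up, looking along -z (the intrinsics and any distortion apply to the point x, -y, -z); pixel columns grow to the right and rows downward; lengths in m; the calibration is good to about 2 mm. A picture is of the moment at which its call begins. There is no depth.
- workorder.job_done(): hands the job in; it is judged then, once.
The state is a dict: "time_s": time; "joint_pos": joint angles; "dq": joint speeds; "joint_torque": joint torques, N m; "position": TCP position; "orientation": TCP orientation; "contact_force": force on the tool from outside, world axes, zero at the start; "wrist_torque": the same for the moment, N m; "finger_gap": finger opening in m; "grip_force": force on a finger pad.
Only numpy, scipy, OpenCV 4.12 (cv2) and the standard library are available. Lean on these libraries where they do the work, as an engineer would, in place of code of your own. Each camera call takes 0.05 s, during which the arm holds its last target. There are 200 camera calls.

## Working session

There is one attempt and no reset: what is moved stays moved. The work goes in short steps, Python scripts to look and compute and a shell command to move; the robot and the scene stay as the last step left them, time stands still between calls to the robot, and variables do not carry over. Pictures are saved under pics/ and viewed, at most 10 in all, crops included, and the job is handed in when it is done.

```bash
ls; mkdir -p pics
cat > h.py <<'E'
import numpy as np,cv2
from workcell import manip, optics, workorder, probe_bus
def snap(n,f):
    d=optics.get_image(n); cv2.imwrite(f'pics/{f}.png',d['frame']); np.savez(f'pics/{f}.npz',**{k:d[k] for k in('fovy','cx','cy','T')}, extra=str([k for k in d])); print(n,[k for k in d],{k:d[k] for k in d if k not in('frame','T')}); print(np.round(d['T'],4)); return d
E
python3 - <<'E'
from h import *
import cv2
a=snap('scene','s0')['frame'];b=snap('top','t0')['frame']
s=probe_bus.state();print({k:np.round(v,4) for k,v in s.items()})
E
```

```text
jog.py
pics
workcell.py
scene ['frame', 'fovy', 'cx', 'cy', 'T'] {'fovy': 53.2939060658406, 'cx': 281.8108395424049, 'cy': 206.34234467690473}
[[-0.5543 -0.6191  0.5563  1.2319]
 [ 0.8323 -0.4076  0.3757  0.4213]
 [-0.0058  0.6713  0.7412  0.957 ]
 [ 0.      0.      0.      1.    ]]
top ['frame', 'fovy', 'cx', 'cy', 'T'] {'fovy': 53.50917931871898, 'cx': 273.1750336462111, 'cy': 209.19728389755497}
[[-0.1821  0.9598 -0.2136  0.4018]
 [-0.9833 -0.1782  0.0374  0.0203]
 [-0.0022  0.2168  0.9762  0.9862]
 [ 0.      0.      0.      1.    ]]
{'time_s': np.float64(0.1), 'joint_pos': array([ 1.143 ,  0.2413,  0.0039,  1.3352, -0.    ,  1.5708]), 'dq': array([ 0.0012, -0.0015,  0.0032, -0.0012, -0.0002,  0.0001]), 'joint_torque': array([ 2.00000e-04, -3.73138e+01,  2.53011e+01,  1.08000e-02,
        0.00000e+00, -0.00000e+00]), 'position': array([0.2072, 0.4544, 0.2305]), 'orientation': array([-3.1397,  0.    ,  2.7138]), 'contact_force': array([-0.1723, -0.4811, -0.399 ]), 'wrist_torque': array([-0.0064,  0.0162,  0.038 ]), 'grip_force': np.float64(0.0), 'finger_gap': np.float64(0.0854)}
```

View pics/s0.png

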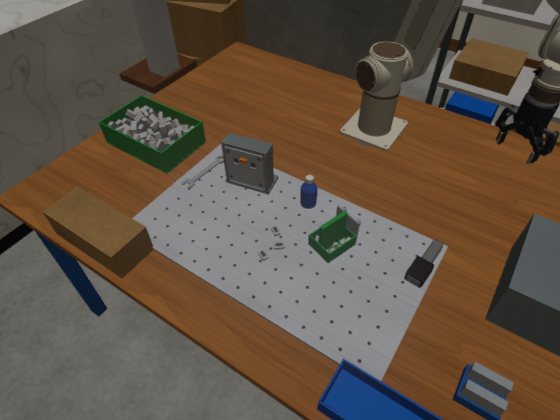

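View pics/t0.png

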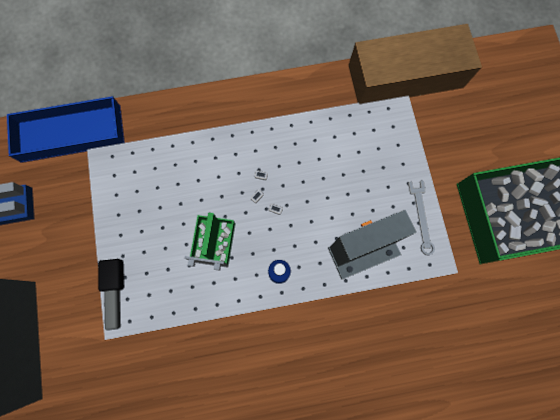

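The scene shows the bin near (335,238) in the scene view and the upright, with its orange catch, near (248,162). In the top view the bin is at (212,240) and the upright at (375,240), with its catch side up (+x). I'll enlarge both.

Run:
```python
import cv2,numpy as np
s=cv2.imread('pics/s0.png');t=cv2.imread('pics/t0.png')
r=lambda im,x,y,w,h:cv2.resize(im[y:y+h,x:x+w],(400,300),interpolation=cv2.INTER_CUBIC)
A=np.vstack([np.hstack([r(s,295,195,80,60*1),r(s,205,130,80,60+0)]),np.hstack([r(t,172,205,80,60),r(t,325,200,100,75)])])
# put grid ticks
for i in range(0,800,50): cv2.line(A,(i,0),(i,4),(0,255,255));cv2.line(A,(i,300),(i,304),(0,255,255))
for j in range(0,600,50): cv2.line(A,(0,j),(4,j),(0,255,255));cv2.line(A,(400,j),(404,j),(0,255,255))
cv2.imwrite('pics/c1.png',A)
```

```text
(no output)
```

View pics/c1.png

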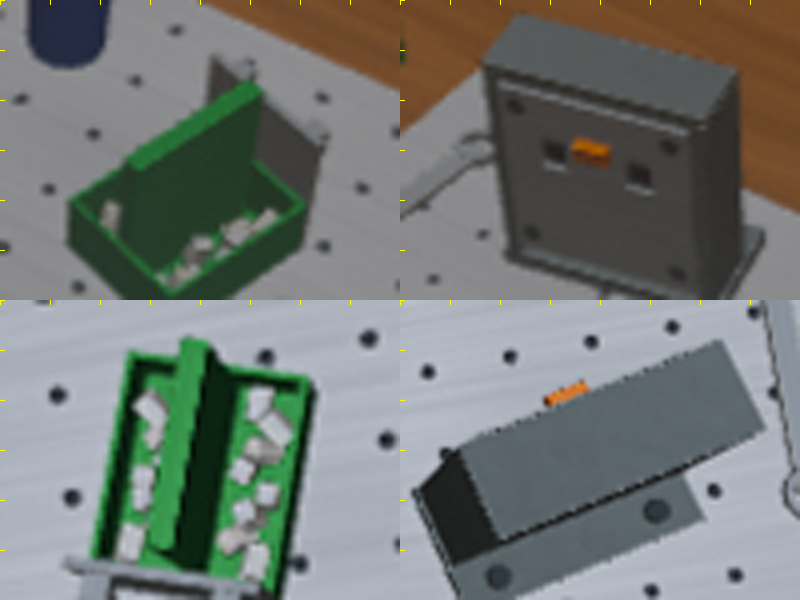

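The crop shows the rib top running from (194,341) to (161,550) in the lower-left panel. The upright's front top edge runs from (475,438) to (722,340) in the lower-right panel, and the two slots are either side of the catch in the upper-right panel. Next I'll fit poses from both views.

```bash
cat > fit.py <<'E'
import numpy as np
from scipy.optimize import least_squares
def proj(f,P):
    d=np.load(f'pics/{f}.npz'); T=d['T']; c=(np.atleast_2d(P)-T[:3,3])@T[:3,:3]
    F=210/np.tan(np.radians(float(d['fovy']))/2)
    return np.c_[d['cx']+F*c[:,0]/-c[:,2], d['cy']-F*c[:,1]/-c[:,2]]
def world(p,P): # p=x,y,z,yaw
    c,s=np.cos(p[3]),np.sin(p[3]); P=np.atleast_2d(P)
    return np.c_[p[0]+c*P[:,0]-s*P[:,1],p[1]+s*P[:,0]+c*P[:,1],p[2]+P[:,2]]
def fit(obs,p0,zfix=None):
    def r(p):
        q=np.array(p) 
        e=[(proj(f,world(q,np.array(P)/1e3))-np.array(u)).ravel() for f,P,u in obs]
        return np.r_[np.concatenate(e), (p[2]-0.0)/0.002]
    s=least_squares(r,p0,loss='soft_l1'); return s.x,r(s.x)
E
cat > f1.py <<'E'
from fit import *
S=lambda l:[(295+x/5,195+y/5) for x,y in l]
T=lambda l:[(172+x/5,205+(y-300)/5) for x,y in l]
b,r=fit([('s0',[(-105,42,42),(-105,-42,42),(-5,-42,42),(-102,6,110),(-102,-6,110),(-12,-6,110)],S([(68,200),(170,292),(303,205),(125,156),(135,170),(262,92)])),
 ('t0',[(-105,-42,42),(-105,42,42),(-102,-6,110),(-102,6,110),(-12,-6,110),(-12,6,110)],T([(130,352),(313,380),(181,338),(206,343),(150,548),(173,552)]))],[.35,.17,0,3.0])
print('bin',b,np.round(r[:-1].reshape(-1,2),1).tolist())
S=lambda l:[(205+(x-400)/5,130+y/5) for x,y in l]
T=lambda l:[(325+(x-400)/4,200+(y-300)/4) for x,y in l]
u,r=fit([('s0',[(0,75,166),(0,-75,166)],S([(487,65),(700,128)])),('t0',[(0,-75,166),(0,75,166)],T([(475,438),(722,340)]))],[.35,-.17,0,3.0])
print('up',u,np.round(r[:-1].reshape(-1,2),1).tolist())
for zo in (-8,0,8):
  e=proj('s0',world(u,np.array([(0,36.5,95+zo),(0,19.5,95+zo),(0,-19.5,95+zo),(0,-36.5,95+zo),(0,36.5,119+zo),(0,-19.5,119+zo)])/1e3))
  print(zo,np.round((e-[205,130])*5+[400,0]).tolist())
print('grip',world(b,[-.055,0,.11]),'press',world(b,[-.024,0,.11]),'bin hook',world(b,[0,0,.075]))
E
python3 f1.py
```

```text
bin [0.51050929 0.15151472 0.00392934 2.82281427] [[-0.7, -0.1], [-0.6, 1.0], [-0.3, -0.0], [-1.2, 0.4], [-0.1, 0.5], [-0.4, -0.2], [-0.4, 0.7], [-1.0, -0.1], [0.0, 0.7], [0.6, 0.4], [-1.0, 0.3], [0.0, 0.3]]
up [ 5.17719587e-01 -2.00560576e-01  6.43907568e-04  3.31198170e+00] [[-3.4, -0.0], [-0.2, 0.8], [-6.4, 1.1], [0.9, 0.0]]
-8 [[540.0, 182.0], [564.0, 189.0], [621.0, 207.0], [646.0, 214.0], [536.0, 152.0], [619.0, 177.0]]
0 [[539.0, 172.0], [563.0, 180.0], [620.0, 197.0], [645.0, 205.0], [535.0, 142.0], [618.0, 167.0]]
8 [[537.0, 162.0], [562.0, 170.0], [619.0, 187.0], [645.0, 195.0], [534.0, 132.0], [617.0, 157.0]]
grip [[0.56273833 0.13427735 0.11392934]] press [[0.53330014 0.14399296 0.11392934]] bin hook [[0.51050929 0.15151472 0.07892934]]
```

```bash
cat > go.py <<'E'
import sys,numpy as np
from workcell import manip, optics, workorder, probe_bus
from scipy.spatial.transform import Rotation as R
# usage go.py x y z yaw  -> total shift in tool axes from the measured pose (+turn)
x,y,z,yaw=map(float,sys.argv[1:5]); s=probe_bus.state()
M=R.from_euler('xyz',s['orientation']).as_matrix()
d=M.T@(np.array([x,y,z])-s['position']); t=-(yaw-s['orientation'][2]+np.pi)%(2*np.pi)
t=((-(yaw-s['orientation'][2]))+np.pi)%(2*np.pi)-np.pi
print('shift',np.round(d,4),'turn',round(t,4),'len',np.linalg.norm(d), 'pos',np.round(s['position'],4),np.round(s['orientation'],4),'F',np.round(s['contact_force'],2),'tq',np.round(s['wrist_torque'],2),'gap',s['finger_gap'],'t',s['time_s'])
E
python3 go.py .563 .134 .21 2.823
```

```text
shift [-0.4567 -0.1439  0.0208] turn -0.1092 len 0.4792696616233269 pos [0.2072 0.4544 0.2305] [-3.1397  0.      2.7138] F [-0.17 -0.48 -0.4 ] tq [-0.01  0.02  0.04] gap 0.08539470567864196 t 0.1
```

Careful with the scale: shifts go in shares of 80 cm and turns go in shares of 4 rad. That gives: -0.4567 m / 0.8 = -0.5709, -0.4 m / 0.8 = -0.5, -0.109 rad / 4 = -0.0273.

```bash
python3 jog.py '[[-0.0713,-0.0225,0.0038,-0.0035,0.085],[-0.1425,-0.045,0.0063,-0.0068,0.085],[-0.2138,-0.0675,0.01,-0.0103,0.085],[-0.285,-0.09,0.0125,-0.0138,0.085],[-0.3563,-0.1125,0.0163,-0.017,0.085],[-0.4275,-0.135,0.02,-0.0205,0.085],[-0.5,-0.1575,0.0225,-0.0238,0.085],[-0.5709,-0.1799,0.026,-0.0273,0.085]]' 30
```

```text
refused: ROWS must be a list of objects with named fields. Nothing was moved.
```

Nothing moved. I misread the format; it is a list of objects with named fields. Resending.

```bash
python3 jog.py '[{"tx": -0.0713,"ty": -0.0225,"tz": 0.0038,"spin": -0.0035,"jaw": 0.085},{"tx": -0.1425,"ty": -0.045,"tz": 0.0063,"spin": -0.0068,"jaw": 0.085},{"tx": -0.2138,"ty": -0.0675,"tz": 0.01,"spin": -0.0103,"jaw": 0.085},{"tx": -0.285,"ty": -0.09,"tz": 0.0125,"spin": -0.0138,"jaw": 0.085},{"tx": -0.3563,"ty": -0.1125,"tz": 0.0163,"spin": -0.017,"jaw": 0.085},{"tx": -0.4275,"ty": -0.135,"tz": 0.02,"spin": -0.0205,"jaw": 0.085},{"tx": -0.5,"ty": -0.1575,"tz": 0.0225,"spin": -0.0238,"jaw": 0.085},{"tx": -0.5709,"ty": -0.1799,"tz": 0.026,"spin": -0.0273,"jaw": 0.085}]' 30; python3 jog.py '[{"jaw": 0.085},{"jaw": 0.085}]'
python3 - <<'E'
from h import *
a=snap('wrist','w1')['frame']
from fit import *
s=probe_bus.state();print(s['position'],s['orientation'])
print(proj('w1',world([.5105,.1515,.0039,2.8228],np.array([[-.102,-.006,.11],[-.102,.006,.11],[-.012,-.006,.11],[-.012,.006,.11]]))))
E
```

```text
time_s: 1.1
position: [0.5644, 0.133, 0.21]
orientation: [-3.142, -0.001, 2.823]
contact_force: [-0.1, 0.6, 0.2]
finger_gap: 0.0849
grip_force: 0.0
time_s: 1.35
position: [0.5627, 0.1343, 0.2097]
orientation: [-3.141, -0.002, 2.822]
contact_force: [-0.1, -0.1, 0.1]
finger_gap: 0.085
grip_force: 0.0
wrist ['frame', 'fovy', 'cx', 'cy', 'T'] {'fovy': 71.10964496151134, 'cx': 283.36310215969786, 'cy': 210.93954754927188}
[[ 0.3137 -0.9151 -0.2533  0.4972]
 [ 0.9495  0.302   0.0848  0.1551]
 [-0.0011 -0.2671  0.9637  0.3526]
 [ 0.      0.      0.      1.    ]]
[0.56241274 0.13496824 0.21005951] [-3.14111605e+00 -1.44041269e-03  2.82328208e+00]
[[291.30245962 264.74569644]
 [277.79156316 264.74260961]
 [292.07786892 162.64392094]
 [277.19630343 162.64622713]]
```

View pics/w1.png

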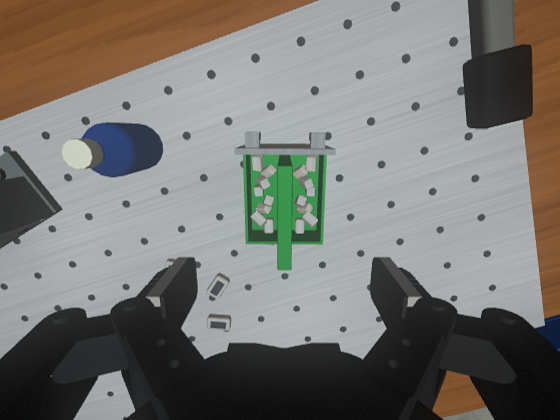

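The wrist view shows the rib centred at columns 278–292, rows 165–269, and the hooks at (252,140) and (318,140). That puts the bin about 3 mm further forward than the fit. I'll descend and grip.

Converted, 0.127 m / 0.8 = 0.1588, 0.1 m / 0.8 = 0.125.

```bash
python3 go.py .565 .1335 .082 2.823; python3 jog.py '[{"tx": -0.0025,"ty": 0.0013,"tz": 0.0625,"jaw": 0.085},{"tx": -0.0031,"ty": 0.0013,"tz": 0.125,"jaw": 0.085},{"tx": -0.0031,"ty": 0.0013,"tz": 0.1588,"jaw": 0.085},{"tx": -0.0031,"ty": 0.0013,"tz": 0.1588,"jaw": 0.085},{"tx": -0.0031,"ty": 0.0013,"tz": 0.1588,"jaw": 0.085}]' 70;  python3 jog.py '[{"jaw": 0.0},{"jaw": 0.0},{"jaw": 0.0},{"jaw": 0.0},{"jaw": 0.0},{"jaw": 0}]' 70;  python3 go.py .565 .1335 .082 2.823
```

```text
shift [-0.0031 -0.0005  0.1281] turn 0.0003 len 0.12809405536852062 pos [0.5624 0.135  0.2101] [-3.1411e+00 -1.4000e-03  2.8233e+00] F [-1.03  0.53  0.63] tq [ 0.01 -0.02 -0.03] gap 0.08480556547916353 t 1.4
time_s: 2.02
position: [0.5665, 0.1359, 0.0852]
orientation: [3.14, 0.002, 2.824]
contact_force: [1.0, -0.6, 0.3]
finger_gap: 0.0852
grip_force: 0.0
time_s: 2.78
position: [0.566, 0.1344, 0.0837]
orientation: [-3.141, 0.0, 2.822]
contact_force: [-0.7, -0.5, 2.1]
finger_gap: 0.0113
grip_force: 69.4
shift [ 0.0007 -0.0012  0.0017] turn -0.0005 len 0.002180197185904319 pos [0.566  0.1344 0.0837] [-3.1413e+00  2.0000e-04  2.8225e+00] F [-0.72 -0.51  2.15] tq [-0.19  0.06 -0.  ] gap 0.011336923337156305 t 2.775
```

Converted, -0.15 m / 0.8 = -0.1875, -0.13 m / 0.8 = -0.1625.

```bash
python3 jog.py '[{"tz": -0.0375,"jaw": 0},{"tz": -0.1,"jaw": 0},{"tz": -0.1625,"jaw": 0},{"tz": -0.1875,"jaw": 0},{"tz": -0.1875,"jaw": 0},{"tz": -0.1875,"jaw": 0}]' 70
python3 - <<'E'
from h import *
s=cv2.imread('pics/s0.png');t=cv2.imread('pics/t0.png')
A=cv2.resize(s[132:192,218:282],(640,600),interpolation=cv2.INTER_CUBIC)
A=cv2.convertScaleAbs(A,alpha=1.5)
for i in range(0,640,50): cv2.line(A,(i,0),(i,6),(0,255,255))
for i in range(0,600,50): cv2.line(A,(0,i),(6,i),(0,255,255))
cv2.imwrite('pics/c2.png',A)
E
python3 go.py 0 0 0 0
```

```text
time_s: 3.52
position: [0.5649, 0.1345, 0.2313]
orientation: [-3.14, -0.003, 2.823]
contact_force: [0.1, -0.4, -3.9]
finger_gap: 0.0114
grip_force: 68.9
shift [ 0.4935 -0.3043  0.2335] turn 2.8229 len 0.6250267086212073 pos [0.5649 0.1345 0.2313] [-3.1396 -0.0034  2.8229] F [ 0.15 -0.39 -3.86] tq [ 0.04 -0.01 -0.02] gap 0.011434633829999232 t 3.525
```

View pics/c2.png

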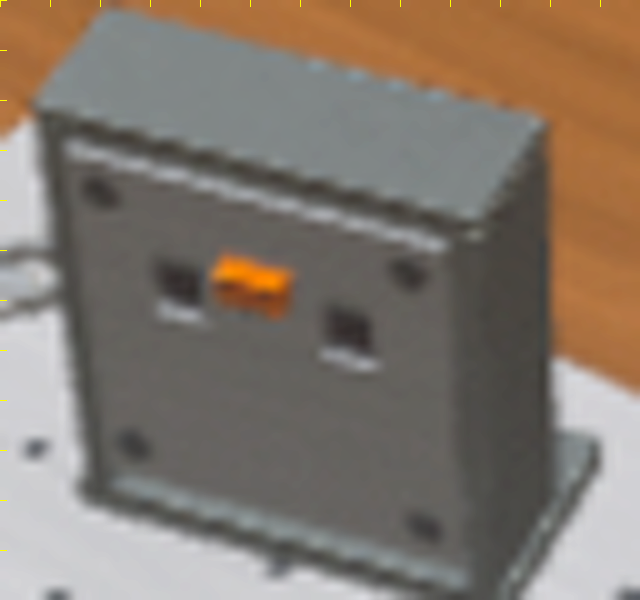

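The enlarged crop shows the slots' front lower edges at (158,316)–(207,324) and (320,357)–(378,371). The catch's outer lower corners are at (215,297) and (285,316), and the frame top corners at (38,105) and (485,215). The strip stands in front of the frame.

```bash
cat > f2.py <<'E'
from fit import *
S=lambda l:[(218+x/10-.45,132+y/10-.45) for x,y in l]
T=lambda l:[(325+(x-400)/4-.4,200+(y-300)/4-.4) for x,y in l]
def model(q):
    p=q[:4]; zo,xf,w=q[4:]*1e3; e=95+zo
    a=[(0,36.5,e),(0,19.5,e),(0,-19.5,e),(0,-36.5,e),(0,36.5,e+24),(0,-19.5,e+24),(-8,11,e+18.5),(-8,-11,e+18.5),(xf,w,166),(xf,-w,166)]
    b=[(-8,-11,e+30),(-8,11,e+30),(xf,-w,166),(xf,w,166)]
    return proj('s0',world(p,np.array(a)/1e3)),proj('t0',world(p,np.array(b)/1e3))
os=S([(158,316),(207,325),(320,357),(378,371),(158,260),(325,305),(215,297),(285,316),(38,105),(485,215)])
ot=T([(545,395),(585,381),(460,447),(722,340)])
def r(q):
    a,b=model(q); return np.r_[(a-os).ravel(),(b-ot).ravel(),(q[2]-.003)/.002*.5]
s=least_squares(r,[.52,-.2,.003,3.5,0,.004,.07],loss='soft_l1')
print(np.round(s.x,4)); print(np.round(r(s.x)[:-1].reshape(-1,2),1).tolist())
C=np.linalg.inv(s.jac.T@s.jac); print('sd/px',np.sqrt(np.diag(C)))
print('edge z',s.x[2]+.095+s.x[4])
E
python3 f2.py
```

```text
[ 5.180e-01 -1.973e-01  8.100e-03  3.348e+00  2.200e-03  2.600e-03
  7.140e-02]
[[-0.3, -0.4], [-0.2, 0.1], [0.2, 0.1], [-0.4, 0.1], [-1.1, -0.8], [-0.8, -0.7], [-0.1, 0.6], [-0.4, 0.5], [-0.8, -0.3], [-0.9, 0.4], [-0.2, 0.8], [-0.6, 0.4], [-0.6, 0.6], [-0.8, 0.5]]
sd/px [0.00141906 0.00120637 0.00269243 0.01994009 0.00313665 0.00214416
 0.00161331]
edge z 0.1053314418254292
```

```bash
sed -i 's#(p\[2\]-0.0)/0.002#(p[2]-0.0)/0.1#' fit.py; sed 's#/.002\*.5#/.1#' f2.py > f3.py; python3 f1.py | grep -E "bin|grip"; python3 f3.py
python3 - <<'E'
from h import *
snap('scene','s1');snap('wrist','w2')
s=cv2.imread('pics/s1.png');w=cv2.imread('pics/w2.png')
A=np.hstack([cv2.resize(s[130:250,290:370],(400,600),interpolation=cv2.INTER_CUBIC),cv2.resize(w[60:300,200:360],(400,600),interpolation=cv2.INTER_CUBIC)])
for i in range(0,800,50): cv2.line(A,(i,0),(i,6),(0,255,255))
for i in range(0,600,50): cv2.line(A,(0,i),(6,i),(0,255,255))
cv2.imwrite('pics/c3.png',A)
E
```

```text
bin [0.5106468  0.15161814 0.00534208 2.82197482] [[-0.7, -0.4], [-0.6, 0.7], [-0.3, -0.3], [-1.2, 0.1], [-0.1, 0.1], [-0.3, -0.5], [-0.5, 0.5], [-1.1, -0.2], [-0.1, 0.5], [0.5, 0.2], [-1.2, 0.2], [-0.1, 0.2]]
grip [[0.56286136 0.13433693 0.11534208]] press [[0.53343133 0.14407725 0.11534208]] bin hook [[0.5106468  0.15161814 0.08034208]]
[ 5.1800e-01 -1.9700e-01  9.7000e-03  3.3468e+00  9.0000e-04  2.6000e-03
  7.1300e-02]
[[-0.3, -0.4], [-0.1, 0.1], [0.3, 0.1], [-0.4, 0.1], [-1.0, -0.8], [-0.7, -0.7], [-0.1, 0.6], [-0.4, 0.5], [-0.8, -0.7], [-0.9, -0.0], [-0.3, 0.8], [-0.7, 0.3], [-0.6, 0.4], [-0.7, 0.3]]
sd/px [0.00140531 0.00122389 0.00289075 0.01889839 0.00324288 0.00203572
 0.00156049]
edge z 0.10555463118928032
scene ['frame', 'fovy', 'cx', 'cy', 'T'] {'fovy': 53.2939060658406, 'cx': 281.8108395424049, 'cy': 206.34234467690473}
[[-0.5543 -0.6191  0.5563  1.2319]
 [ 0.8323 -0.4076  0.3757  0.4213]
 [-0.0058  0.6713  0.7412  0.957 ]
 [ 0.      0.      0.      1.    ]]
wrist ['frame', 'fovy', 'cx', 'cy', 'T'] {'fovy': 71.10964496151134, 'cx': 283.36310215969786, 'cy': 210.93954754927188}
[[ 0.3128 -0.916  -0.2511  0.4996]
 [ 0.9498  0.3009  0.0854  0.1553]
 [-0.0027 -0.2652  0.9642  0.3741]
 [ 0.      0.      0.      1.    ]]
```

View pics/c3.png

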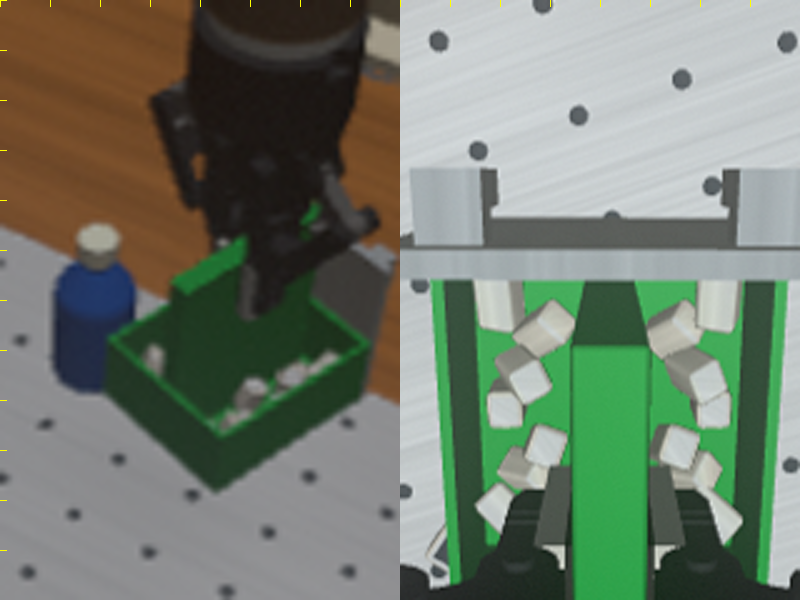

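The wrist crop shows the bin square in the fingers: plate top rear edge at row 249, front edge at row 279, rib rear end at row 346 (columns 573–650), hook tips at row 169. I'll compute the bin pose in the tool frame from these.

```bash
cat > f4.py <<'E'
from fit import *
W=lambda l:np.array([(200+(x-400)/2.5-.3,60+y/2.5-.3) for x,y in l])
P=[(-12,6,110),(-12,-6,110),(13,34,85),(13,22,85),(13,-22,85),(0,22,92),(-5,22,92),(0,-22,92),(-5,-22,92)]
o=W([(573,346),(650,346),(411,169),(483,169),(737,169),(483,248.5),(483,279),(737,248.5),(737,279)])
wt=np.ones((9,2)); wt[5:,0]=0
def r(p): return ((proj('w2',world(p,np.array(P)/1e3))-o)*wt).ravel()
s=least_squares(r,[.51,.15,.15,2.82],loss='soft_l1'); b=s.x
print(b,np.round(r(b).reshape(-1,2),1).tolist())
p=np.array([.5649,.1345,.2313]);yaw=2.8229
d=b[:3]-p; c,q=np.cos(b[3]),np.sin(b[3])
off=np.array([c*d[0]+q*d[1],-q*d[0]+c*d[1],d[2]]); print('bin origin rel TCP in bin axes',off,'dyaw',b[3]-yaw)
E
python3 f4.py
```

```text
[0.51074301 0.15149355 0.15841104 2.82483175] [[-1.4, -0.9], [0.4, -0.9], [0.3, 0.1], [-0.5, 0.1], [0.8, -0.1], [-0.0, 0.5], [-0.0, 0.3], [0.0, 0.4], [0.0, 0.2]]
bin origin rel TCP in bin axes [ 0.05675597  0.00072127 -0.07288896] dyaw 0.001931749427392937
```

```bash
python3 go.py .61 -.1775 .2313 3.345
```

```text
shift [-1.407e-01 -2.821e-01 -1.000e-04] turn -0.5222 len 0.31521749486395423 pos [0.5648 0.1345 0.2311] [-3.1393 -0.0039  2.8228] F [-0.82 -0.3  -3.95] tq [-0.03 -0.02  0.04] gap 0.011049272839784234 t 3.625
```

Converted, -0.2821 m / 0.8 = -0.3526, -0.269 m / 0.8 = -0.3363, -0.522 rad / 4 = -0.1305.

```bash
python3 jog.py '[{"tx": -0.015,"ty": -0.03,"spin": -0.0125,"jaw": 0},{"tx": -0.04,"ty": -0.08,"spin": -0.03,"jaw": 0},{"tx": -0.0675,"ty": -0.135,"spin": -0.05,"jaw": 0},{"tx": -0.0963,"ty": -0.1925,"spin": -0.0725,"jaw": 0},{"tx": -0.125,"ty": -0.25,"spin": -0.0925,"jaw": 0},{"tx": -0.15,"ty": -0.3,"spin": -0.1125,"jaw": 0},{"tx": -0.1675,"ty": -0.3363,"spin": -0.125,"jaw": 0},{"tx": -0.1759,"ty": -0.3526,"spin": -0.1305,"jaw": 0}]' 70; python3 jog.py '[{"tz": 0.025,"jaw": 0},{"tz": 0.0625,"jaw": 0},{"tz": 0.1,"jaw": 0},{"tz": 0.125,"jaw": 0},{"tz": 0.135,"jaw": 0},{"tz": 0.1381,"jaw": 0},{"tz": 0.1381,"jaw": 0},{"tz": 0.1381,"jaw": 0}]'; python3 go.py .608 -.1778 .1205 3.347
python3 - <<'E'
from h import *
snap('scene','s2');snap('top','t2')
s=cv2.imread('pics/s2.png');t=cv2.imread('pics/t2.png')
A=np.hstack([cv2.resize(s[130:230,210:280],(420,600),interpolation=cv2.INTER_CUBIC),cv2.resize(t[180:270,325:382],(380,600),interpolation=cv2.INTER_CUBIC)])
cv2.imwrite('pics/c4.png',A)
E
```

```text
time_s: 4.62
position: [0.6104, -0.1794, 0.2312]
orientation: [3.14, -0.003, -2.94]
contact_force: [-0.1, 0.0, -3.5]
finger_gap: 0.0113
grip_force: 68.9
time_s: 5.62
position: [0.6118, -0.1775, 0.1241]
orientation: [-3.141, 0.002, -2.938]
contact_force: [0.2, 0.6, -2.9]
finger_gap: 0.011
grip_force: 68.7
shift [0.0038 0.0004 0.0036] turn -0.0022 len 0.005294012711419988 pos [ 0.6118 -0.1775  0.1241] [-3.1407e+00  1.8000e-03 -2.9383e+00] F [ 0.17  0.64 -2.94] tq [-0.01 -0.03  0.04] gap 0.011005709107175733 t 5.625
scene ['frame', 'fovy', 'cx', 'cy', 'T'] {'fovy': 53.2939060658406, 'cx': 281.8108395424049, 'cy': 206.34234467690473}
[[-0.5543 -0.6191  0.5563  1.2319]
 [ 0.8323 -0.4076  0.3757  0.4213]
 [-0.0058  0.6713  0.7412  0.957 ]
 [ 0.      0.      0.      1.    ]]
top ['frame', 'fovy', 'cx', 'cy', 'T'] {'fovy': 53.50917931871898, 'cx': 273.1750336462111, 'cy': 209.19728389755497}
[[-0.1821  0.9598 -0.2136  0.4018]
 [-0.9833 -0.1782  0.0374  0.0203]
 [-0.0022  0.2168  0.9762  0.9862]
 [ 0.      0.      0.      1.    ]]
```

View pics/c4.png

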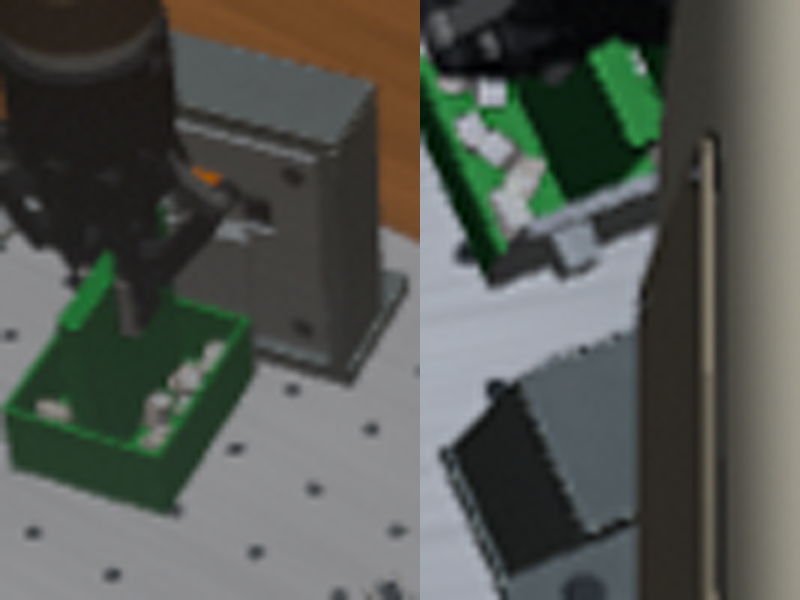

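The view shows the bin level and roughly square in front of the upright, with the hooks pointing at the slots. Now the slow approach.

```bash
python3 jog.py '[{"tx": 0.0075,"tz": 0.0013,"jaw": 0},{"tx": 0.0175,"tz": 0.0038,"jaw": 0},{"tx": 0.0238,"ty": 0.0005,"tz": 0.0041,"jaw": 0},{"tx": 0.025,"ty": 0.0005,"tz": 0.0041,"jaw": 0},{"tx": 0.025,"ty": 0.0005,"tz": 0.0041,"jaw": 0},{"tx": 0.025,"ty": 0.0005,"tz": 0.0041,"jaw": 0}]'; python3 go.py .5735 -.1847 .1205 3.347; python3 jog.py '[{"tx": 0.0025,"jaw": 0},{"tx": 0.005,"jaw": 0},{"tx": 0.0063,"jaw": 0},{"tx": 0.0063,"jaw": 0}]';python3 go.py .5735 -.1847 .1205 3.347
```

```text
time_s: 6.48
position: [0.5918, -0.1809, 0.1198]
orientation: [-3.141, 0.0, -2.938]
contact_force: [0.8, -0.3, -3.3]
finger_gap: 0.0109
grip_force: 68.9
shift [ 0.0187 -0.     -0.0007] turn -0.0021 len 0.018667687687192836 pos [ 0.5918 -0.1809  0.1198] [-3.1414e+00  4.0000e-04 -2.9383e+00] F [ 0.81 -0.26 -3.34] tq [-0.02 -0.08 -0.05] gap 0.010939609534999685 t 6.475
time_s: 6.98
position: [0.5865, -0.182, 0.1197]
orientation: [3.142, -0.0, -2.938]
contact_force: [0.6, 0.2, -3.6]
finger_gap: 0.0115
grip_force: 68.9
shift [ 0.0133 -0.0001 -0.0008] turn -0.0022 len 0.013313662038688402 pos [ 0.5865 -0.182   0.1197] [ 3.1416 -0.     -2.9384] F [ 0.64  0.16 -3.62] tq [-0.06 -0.   -0.03] gap 0.011512095738355857 t 6.975
```

Lips should be about at the strip. I'll go on in small steps, watching the force.

Converted, 0.003 m / 0.8 = 0.0038, 0.002 m / 0.8 = 0.0025.

```bash
for i in 1; do python3 jog.py '[{"tx": 0.0013,"jaw": 0},{"tx": 0.0025,"jaw": 0},{"tx": 0.0038,"jaw": 0},{"tx": 0.0038,"jaw": 0}]';python3 go.py .5735 -.1847 .1205 3.347|cut -c1-260; done;  python3 jog.py '[{"tx": 0.0013,"jaw": 0},{"tx": 0.0025,"jaw": 0},{"tx": 0.0025,"jaw": 0}]';python3 go.py .5735 -.1847 .1205 3.347
```

```text
time_s: 7.48
position: [0.5836, -0.1826, 0.1197]
orientation: [3.142, -0.0, -2.938]
contact_force: [-0.7, 0.7, -3.4]
finger_gap: 0.0112
grip_force: 68.9
shift [ 0.0103 -0.0001 -0.0008] turn -0.0023 len 0.010306804386932334 pos [ 0.5836 -0.1826  0.1197] [ 3.1416 -0.     -2.9385] F [-0.66  0.71 -3.4 ] tq [ 0.   -0.04 -0.03] gap 0.011190594879017232 t 7.475
time_s: 7.85
position: [0.5817, -0.183, 0.1197]
orientation: [-3.142, 0.0, -2.938]
contact_force: [0.1, 0.0, -4.1]
finger_gap: 0.0113
grip_force: 68.9
shift [ 0.0083 -0.0001 -0.0008] turn -0.0022 len 0.008381643896742697 pos [ 0.5817 -0.183   0.1197] [-3.1416e+00  1.0000e-04 -2.9384e+00] F [ 0.07  0.   -4.07] tq [ 0.05 -0.05 -0.  ] gap 0.011262259481647155 t 7.85
```

Converted, 0.003 m / 0.8 = 0.0038, 0.002 m / 0.8 = 0.0025.

```bash
python3 jog.py '[{"tx": 0.0013,"jaw": 0},{"tx": 0.0025,"jaw": 0},{"tx": 0.0038,"jaw": 0},{"tx": 0.0038,"jaw": 0}]';python3 go.py .5735 -.1847 .1205 3.347|cut -c1-260;  python3 jog.py '[{"tx": 0.0013,"jaw": 0},{"tx": 0.0025,"jaw": 0},{"tx": 0.0025,"jaw": 0}]';python3 go.py .5735 -.1847 .1205 3.347
```

```text
time_s: 8.35
position: [0.579, -0.1835, 0.1198]
orientation: [-3.142, 0.001, -2.938]
contact_force: [2.9, 0.2, -4.3]
finger_gap: 0.0112
grip_force: 68.9
shift [ 0.0056 -0.0001 -0.0007] turn -0.0021 len 0.005634107017402367 pos [ 0.579  -0.1835  0.1198] [-3.1415e+00  5.0000e-04 -2.9383e+00] F [ 2.9   0.15 -4.32] tq [ 0.13 -0.43 -0.03] gap 0.011218736980126785 t 8.35
time_s: 8.72
position: [0.5769, -0.184, 0.1198]
orientation: [-3.142, 0.0, -2.938]
contact_force: [2.6, 0.5, -4.8]
finger_gap: 0.0107
grip_force: 68.9
shift [ 0.0035 -0.     -0.0007] turn -0.0022 len 0.003543309155318284 pos [ 0.5769 -0.184   0.1198] [-3.1415e+00  3.0000e-04 -2.9384e+00] F [ 2.61  0.5  -4.78] tq [ 0.13 -0.6   0.01] gap 0.010712458348247893 t 8.725
```

Force is steady near 2.7 N while advancing, so the catch is yielding and the hooks are in the slots. Carrying on to the face.

Converted, 0.003 m / 0.8 = 0.0038, 0.002 m / 0.8 = 0.0025.

```bash
python3 jog.py '[{"tx": 0.0013,"jaw": 0},{"tx": 0.0025,"jaw": 0},{"tx": 0.0038,"jaw": 0},{"tx": 0.0038,"jaw": 0}]';python3 go.py .5735 -.1847 .1205 3.347|cut -c1-260;  python3 jog.py '[{"tx": 0.0013,"jaw": 0},{"tx": 0.0025,"jaw": 0},{"tx": 0.0025,"jaw": 0}]';python3 go.py .5735 -.1847 .1205 3.347
```

```text
time_s: 9.22
position: [0.5739, -0.1845, 0.1198]
orientation: [-3.142, 0.0, -2.938]
contact_force: [2.6, -0.2, -4.2]
finger_gap: 0.011
grip_force: 68.9
shift [ 0.0005 -0.0001 -0.0007] turn -0.0022 len 0.0008544307509868295 pos [ 0.5739 -0.1845  0.1198] [-3.1416e+00  3.0000e-04 -2.9384e+00] F [ 2.6  -0.18 -4.25] tq [ 0.21 -0.69 -0.03] gap 0.010966412997429975 t 9.225
time_s: 9.6
position: [0.5738, -0.1846, 0.1201]
orientation: [-3.141, 0.004, -2.938]
contact_force: [6.9, 1.2, -6.0]
finger_gap: 0.011
grip_force: 68.6
shift [ 0.0003 -0.0001 -0.0004] turn -0.0016 len 0.0004888100135692227 pos [ 0.5738 -0.1846  0.1201] [-3.1414  0.004  -2.9378] F [ 6.9   1.25 -6.02] tq [ 0.41 -1.54 -0.04] gap 0.01102384567464842 t 9.6
```

Hard contact at 0.5738, right where the face plane was predicted. I'll back off 1.5 mm and lower.

Converted, 0.003 m / 0.8 = 0.0038, -0.0015 m / 0.8 = -0.0019.

```bash
python3 jog.py '[{"tx": -0.0019,"jaw": 0},{"tx": -0.0019,"tz": 0.0013,"jaw": 0},{"tx": -0.0019,"tz": 0.0038,"jaw": 0},{"tx": -0.0019,"tz": 0.0038,"jaw": 0}]';python3 go.py .5735 -.1847 .1205 3.347|cut -c1-260;  python3 jog.py '[{"tz": 0.0013,"jaw": 0},{"tz": 0.0025,"jaw": 0},{"tz": 0.0025,"jaw": 0}]';python3 go.py .5735 -.1847 .1205 3.347
```

```text
time_s: 10.1
position: [0.5738, -0.1848, 0.1168]
orientation: [-3.141, 0.001, -2.938]
contact_force: [4.9, 0.7, -2.9]
finger_gap: 0.011
grip_force: 69.0
shift [ 0.0002  0.0001 -0.0037] turn -0.0022 len 0.0036864316572755565 pos [ 0.5738 -0.1848  0.1168] [-3.1411e+00  9.0000e-04 -2.9384e+00] F [ 4.93  0.69 -2.89] tq [ 0.15 -1.02  0.04] gap 0.011027820632002697 t 10.1
time_s: 10.48
position: [0.5737, -0.1847, 0.1148]
orientation: [-3.141, 0.001, -2.938]
contact_force: [5.0, 0.6, -2.5]
finger_gap: 0.0113
grip_force: 69.1
shift [ 0.0002  0.0001 -0.0057] turn -0.0022 len 0.005687800533323342 pos [ 0.5737 -0.1847  0.1148] [-3.1413e+00  8.0000e-04 -2.9384e+00] F [ 5.04  0.64 -2.45] tq [ 0.14 -1.05  0.05] gap 0.011343565963646687 t 10.475
```

Converted, 0.002 m / 0.8 = 0.0025, 0.001 m / 0.8 = 0.0013.

```bash
python3 jog.py '[{"tx": -0.0004,"tz": 0.0013,"jaw": 0},{"tx": -0.0004,"tz": 0.0025,"jaw": 0},{"tx": -0.0004,"tz": 0.0025,"jaw": 0}]';python3 go.py .5735 -.1847 .1205 3.347|cut -c1-260;  python3 jog.py '[{"tz": 0.0013,"jaw": 0},{"tz": 0.0025,"jaw": 0},{"tz": 0.0025,"jaw": 0}]';python3 go.py .5735 -.1847 .1205 3.347;  python3 jog.py '[{"tz": 0.0013,"jaw": 0},{"tz": 0.0025,"jaw": 0},{"tz": 0.0025,"jaw": 0}]';python3 go.py .5735 -.1847 .1205 3.347
```

```text
time_s: 10.85
position: [0.5737, -0.1846, 0.1126]
orientation: [-3.142, 0.0, -2.938]
contact_force: [4.6, 0.7, -2.1]
finger_gap: 0.0114
grip_force: 69.0
shift [ 0.0002 -0.     -0.0079] turn -0.0022 len 0.007931966559882646 pos [ 0.5737 -0.1846  0.1126] [-3.1416e+00  1.0000e-04 -2.9384e+00] F [ 4.56  0.65 -2.1 ] tq [ 0.19 -1.01  0.03] gap 0.011351280293909558 t 10.85
time_s: 11.22
position: [0.5739, -0.1846, 0.1114]
orientation: [-3.141, 0.001, -2.938]
contact_force: [4.5, 1.0, 2.7]
finger_gap: 0.0114
grip_force: 69.9
shift [ 0.0004 -0.     -0.0091] turn -0.0022 len 0.009138196646608494 pos [ 0.5739 -0.1846  0.1114] [-3.1412e+00  8.0000e-04 -2.9384e+00] F [4.46 1.03 2.7 ] tq [ 0.35 -0.46  0.  ] gap 0.01136370409762449 t 11.225
time_s: 11.6
position: [0.574, -0.1846, 0.1089]
orientation: [-3.141, 0.001, -2.938]
contact_force: [4.9, 1.8, 3.7]
finger_gap: 0.0116
grip_force: 70.0
shift [ 0.0004  0.     -0.0116] turn -0.0022 len 0.011621425171643362 pos [ 0.574  -0.1846  0.1089] [-3.1413e+00  6.0000e-04 -2.9383e+00] F [4.89 1.79 3.7 ] tq [ 0.44 -0.64  0.04] gap 0.011610252965104383 t 11.6
```

Saddle met near z 0.112, so the bottom should be near 0.106. Pressing on in small steps.

Converted, 0.0015 m / 0.8 = 0.0019, 0.001 m / 0.8 = 0.0013.

```bash
python3 jog.py '[{"tz": 0.0013,"jaw": 0},{"tz": 0.0019,"jaw": 0},{"tz": 0.0019,"jaw": 0}]';python3 go.py .5735 -.1847 .1205 3.347|cut -c1-260;  python3 jog.py '[{"tz": 0.0013,"jaw": 0},{"tz": 0.0019,"jaw": 0},{"tz": 0.0019,"jaw": 0}]';python3 go.py .5735 -.1847 .1205 3.347
```

```text
time_s: 11.98
position: [0.5738, -0.1847, 0.1072]
orientation: [-3.141, 0.0, -2.938]
contact_force: [4.0, 1.3, 3.5]
finger_gap: 0.0112
grip_force: 70.0
shift [ 0.0003  0.     -0.0133] turn -0.0022 len 0.013273064564815846 pos [ 0.5738 -0.1847  0.1072] [-3.1414e+00  4.0000e-04 -2.9384e+00] F [3.99 1.33 3.51] tq [ 0.3  -0.76  0.05] gap 0.011205280875656205 t 11.975
time_s: 12.35
position: [0.5739, -0.1847, 0.1061]
orientation: [-3.141, 0.001, -2.938]
contact_force: [3.8, 1.5, 6.9]
finger_gap: 0.0114
grip_force: 70.4
shift [ 0.0004  0.     -0.0144] turn -0.0022 len 0.014388203523578747 pos [ 0.5739 -0.1847  0.1061] [-3.1413e+00  6.0000e-04 -2.9384e+00] F [3.79 1.45 6.94] tq [ 0.37 -0.61  0.04] gap 0.011390956839990914 t 12.35
```

Careful with the scale: shifts go in shares of 80 cm and turns go in shares of 4 rad. That gives: 0.001 m / 0.8 = 0.0013, 0.0005 m / 0.8 = 0.0006.

```bash
python3 jog.py '[{"tz": 0.0006,"jaw": 0},{"tz": 0.0013,"jaw": 0},{"tz": 0.0013,"jaw": 0}]';python3 go.py .5735 -.1847 .1205 3.347|cut -c1-260;  python3 jog.py '[{"tz": 0.0006,"jaw": 0},{"tz": 0.0013,"jaw": 0},{"tz": 0.0013,"jaw": 0}]';python3 go.py .5735 -.1847 .1205 3.347
```

```text
time_s: 12.72
position: [0.574, -0.1847, 0.106]
orientation: [-3.141, 0.001, -2.938]
contact_force: [3.8, 2.1, 9.9]
finger_gap: 0.0114
grip_force: 70.9
shift [ 0.0005  0.0001 -0.0145] turn -0.0022 len 0.014497513564333615 pos [ 0.574  -0.1847  0.106 ] [-3.1409e+00  1.3000e-03 -2.9384e+00] F [3.79 2.09 9.94] tq [ 0.59 -0.21  0.01] gap 0.011381395515498105 t 12.725
time_s: 13.1
position: [0.5741, -0.1847, 0.1059]
orientation: [-3.141, 0.002, -2.938]
contact_force: [2.9, 2.1, 14.7]
finger_gap: 0.0113
grip_force: 71.5
shift [ 0.0006  0.0001 -0.0146] turn -0.0022 len 0.014617028169456559 pos [ 0.5741 -0.1847  0.1059] [-3.1406e+00  2.0000e-03 -2.9384e+00] F [ 2.88  2.07 14.72] tq [0.6  0.11 0.03] gap 0.011269296482324942 t 13.1
```

Run:
```python
from h import *
snap('scene','s3');snap('wrist','w3')
s=cv2.imread('pics/s3.png');w=cv2.imread('pics/w3.png')
A=np.hstack([cv2.resize(s[130:230,210:277],(400,600),interpolation=cv2.INTER_CUBIC),cv2.resize(w[60:300,200:360],(400,600),interpolation=cv2.INTER_CUBIC)])
cv2.imwrite('pics/c5.png',A)
```

```text
scene ['frame', 'fovy', 'cx', 'cy', 'T'] {'fovy': 53.2939060658406, 'cx': 281.8108395424049, 'cy': 206.34234467690473}
[[-0.5543 -0.6191  0.5563  1.2319]
 [ 0.8323 -0.4076  0.3757  0.4213]
 [-0.0058  0.6713  0.7412  0.957 ]
 [ 0.      0.      0.      1.    ]]
wrist ['frame', 'fovy', 'cx', 'cy', 'T'] {'fovy': 71.10964496151134, 'cx': 283.36310215969786, 'cy': 210.93954754927188}
[[-0.2024 -0.9427 -0.2654  0.506 ]
 [ 0.9793 -0.1952 -0.0536 -0.199 ]
 [-0.0012 -0.2707  0.9627  0.2486]
 [ 0.      0.      0.      1.    ]]
```

View pics/c5.png

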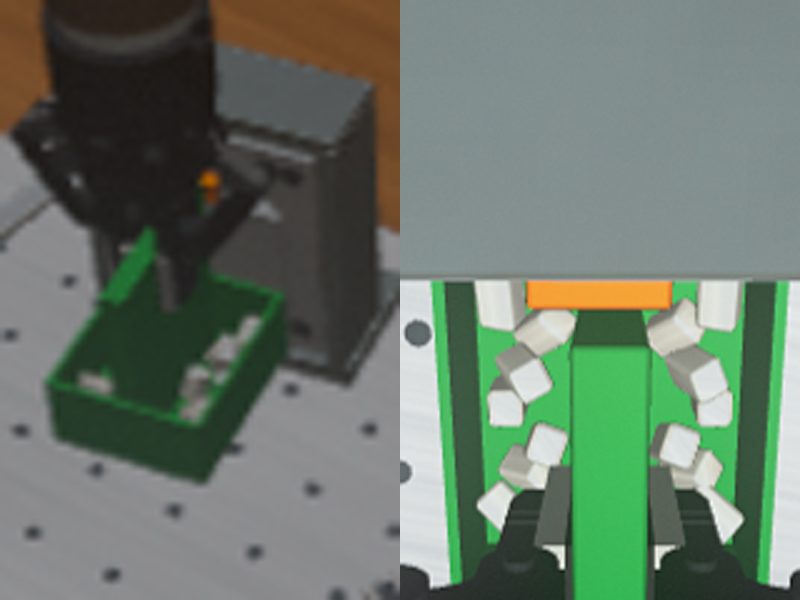

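The wrist view shows the orange catch at (600,295) fully out over the plate's top edge, with the bin square. I'll relieve the push, release and retreat.

Converted, -0.0018 m / 0.8 = -0.0023, -0.001 m / 0.8 = -0.0013.

```bash
python3 jog.py '[{"tz": -0.0013,"jaw": 0},{"tz": -0.0023,"jaw": 0},{"tz": -0.0023,"jaw": 0}]' 20; python3 jog.py '[{"jaw": 0.045},{"jaw": 0.045},{"jaw": 0.045},{"jaw": 0.045},{"jaw": 0.045}]'; python3 jog.py '[{"tz": -0.0125,"jaw": 0.045},{"tz": -0.0375,"jaw": 0.045},{"tz": -0.075,"jaw": 0.045},{"tx": -0.0125,"tz": -0.125,"jaw": 0.045},{"tx": -0.0375,"tz": -0.1625,"jaw": 0.045},{"tx": -0.0625,"tz": -0.175,"jaw": 0.045},{"tx": -0.0625,"tz": -0.175,"jaw": 0.045},{"tx": -0.0625,"tz": -0.175,"jaw": 0.045}]'
python3 - <<'E'
from h import *
snap('scene','s4');snap('wrist','w4')
s=cv2.imread('pics/s4.png');w=cv2.imread('pics/w4.png')
A=np.hstack([cv2.resize(s[110:260,200:300],(400,600),interpolation=cv2.INTER_CUBIC),cv2.resize(w[:,140:420],(400,600),interpolation=cv2.INTER_CUBIC)])
cv2.imwrite('pics/c6.png',A)
E
```

```text
time_s: 13.58
position: [0.5739, -0.1847, 0.1061]
orientation: [-3.141, 0.001, -2.938]
contact_force: [4.6, 0.9, 7.0]
finger_gap: 0.0119
grip_force: 70.4
time_s: 14.2
position: [0.5735, -0.1846, 0.1053]
orientation: [3.142, -0.0, -2.938]
contact_force: [0.0, -0.3, 0.1]
finger_gap: 0.045
grip_force: 0.0
time_s: 15.2
position: [0.6218, -0.1745, 0.2449]
orientation: [3.141, -0.002, -2.938]
contact_force: [-0.9, 0.9, -0.6]
finger_gap: 0.0447
grip_force: 0.0
scene ['frame', 'fovy', 'cx', 'cy', 'T'] {'fovy': 53.2939060658406, 'cx': 281.8108395424049, 'cy': 206.34234467690473}
[[-0.5543 -0.6191  0.5563  1.2319]
 [ 0.8323 -0.4076  0.3757  0.4213]
 [-0.0058  0.6713  0.7412  0.957 ]
 [ 0.      0.      0.      1.    ]]
wrist ['frame', 'fovy', 'cx', 'cy', 'T'] {'fovy': 71.10964496151134, 'cx': 283.36310215969786, 'cy': 210.93954754927188}
[[-2.021e-01 -9.438e-01 -2.614e-01  5.540e-01]
 [ 9.794e-01 -1.946e-01 -5.450e-02 -1.890e-01]
 [ 6.000e-04 -2.670e-01  9.637e-01  3.877e-01]
 [ 0.000e+00  0.000e+00  0.000e+00  1.000e+00]]
```

View pics/c6.png

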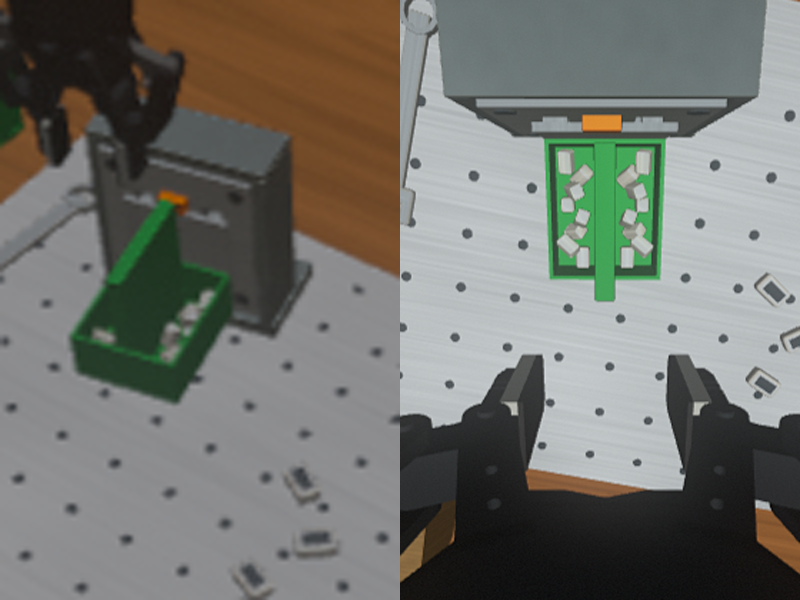

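Both views show the bin hanging level in the slots. The catch is out over the plate at (602,122), nothing else has moved, and the gripper is clear.

```bash
python3 -c "
from workcell import manip, optics, workorder, probe_bus
print(workorder.job_done())"
```

```text
the job is handed in; nothing more can be done
None
```

The bin is hooked into both slots, pressed down to its stop and locked by the orange catch. The gripper let go and is clear, and the job was handed in at about 15 s of the 64 s limit; no verdict came back.

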